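# Shift the gearbox into third through its H gate

### The job

The blue gearbox on the bench has its gear stick in the left column of the H gate: in second (the slot on your side, two red dots), in neutral, or somewhere between. With the fingertips only, push the knob to neutral, across to the right, and then forward, fully home into third, the slot at the far right with three red dots. Do not put it into first or fourth on the way, do not grip the knob between the fingers, and leave everything else on the bench where it is.

Things in the scene. Friction and masses are not known exactly. Their poses are not given: they have to be found in the camera images.
- gearbox: blue gearbox bolted to the bench, immovable. Steel foot 190 mm along x, 170 along y, 10 high; housing 150x150 mm to 74 mm height; light grey square gate plate 116x116 mm on top. A shaft stub reaches 108 mm to the left of the middle at 40 mm height. Origin: centre of its underside. x: forward, away from the robot (yaw up to 0.35 rad either way); y: left; z: up
- gate (a point): middle of the H gate, on the plate's top, 88 mm above the bench; axes as the gearbox. Neutral: a channel 18 mm wide across (along y). From its ends slots 15 mm wide, 26 mm apart, run forward and backward. First: forward left, one red dot; second: back left, two; third: forward right, three; fourth: back right, four
- third_dots (a point): the middle one of the three red dots on the gate plate that mark third, 13 mm beyond the forward end of its slot
- knob_center (a point): centre of the black square knob on the 10 mm stick, 34 mm wide over its orange side pads, 36 mm high, 138 mm from the swing point (which is 22 mm above the gearbox's origin), so about 160 mm above the bench when upright. It travels about 33 mm either way across and fore and aft. Axes of the stick: x forward, y left, z up along it
- shift_across (a joint): sideways swing of the stick in rad: 0 upright in the middle, positive to the right (-y of the gearbox); stops at -0.235 and 0.235. Left column from -0.235 to -0.17, right column from 0.17 to 0.235. It stays where it is left (friction, about 2.5 N at the knob)
- shift_fore (a joint): fore-and-aft swing of the stick in rad: 0 in neutral, positive forward (+x of the gearbox); stops at -0.25 (second, fourth fully home) and 0.25 (first, third fully home). The cross channel lets it pass sideways between about -0.06 and 0.06; rounded noses beside the slots lead it in. It stays where it is left (friction, about 2.5 N at the knob)
- knob_front: orange grip pad, 3 mm thick, 24 mm wide and 26 mm high, on the forward (+x) face of the square knob; its origin is the pad's centre, 15.5 mm from the knob's centre; axes as the stick's
- knob_back: orange grip pad, 3 mm thick, 24 mm wide and 26 mm high, on the rear (-x) face of the square knob; its origin is the pad's centre, 15.5 mm from the knob's centre; axes as the stick's
- knob_left: orange grip pad, 3 mm thick, 24 mm wide and 26 mm high, on the left (+y) face of the square knob; its origin is the pad's centre, 15.5 mm from the knob's centre; axes as the stick's
- knob_right: orange grip pad, 3 mm thick, 24 mm wide and 26 mm high, on the right (-y) face of the square knob; its origin is the pad's centre, 15.5 mm from the knob's centre; axes as the stick's
- screwdriver_red: loose screwdriver with a red handle, 229 mm long and 29 mm thick, lying on the bench along the right side of the gearbox; a bystander; its origin is the centre of its underside
- hex_key_a: loose small steel hex key, 88 mm long, 31 mm wide, 4 mm thick, lying on the bench just in front of the gearbox on the robot's side; a bystander; its origin is the centre of its underside
- blue_tape: loose small dark roll of tape lying flat, 53 mm across and 19 mm high, on the bench to the left of the gearbox; a bystander; its origin is the centre of its underside
- pliers_red: loose long-nose pliers with red grips, 178 mm long, 12 mm high, at the left of the bench; a bystander; its origin is the centre of its underside

How it is judged:
By the outcome, as a careful person would: the job done as asked, in the order asked, and still so for the second after the job is handed in, with the robot touching nothing.
It also fails if it takes over 58 s, if anything falls off the work surface, if the arm or the gripper's body presses on something with over 40 N, if the wrist force passes 120 N, or if a joint passes its speed limit or range.

### The arm

A 6-joint arm with a two-finger parallel gripper is mounted at the origin on a cart in front of the work surface, level with it; the furniture and walls round the work are solid. World frame = base frame: x ahead of the robot, y to its left, z up, the work surface at z = 0. Lengths are in m, angles in degrees, forces in N, time in s.
With the tool pointing down it reaches from about 0.325 to 1 m from the base axis. Payload 5.1 kg.
Tool frame: the origin (TCP) lies midway between the tips of the shut fingers; the grasp point (between the pads) lies 19 mm behind it; z points along the fingers, x is the direction in which the jaws open and shut, and the axes are right-handed (so a half turn about z gives the same grasp; the last joint's range is limited). The gripper opens to 85 mm and grips with 20 to 120 N. Pads are 22 mm wide; open, the fingers measure 114 mm over their backs; the gripper's body (76 mm by 85 mm) begins 54 mm behind the grasp point. The pads swing forward as they close: fully open they stand 13 mm farther back than shut.
Start: joints at [-71.425, 7.093, 94.555, -0, 78.352, -4.733], TCP at [0.257, -0.597, 0.231] pointing down, gripper open.
Joint ranges: [-149.61, 149.61], [-58.7, 133.49], [1.44, 155.28], [-77.14, 257.14], [18.33, 153.61], [-166.67, 166.67]. Speed limits (degrees/s): [147.25, 147.25, 180, 180, 180, 180].

### API

Orientations are given as a 3x3 rotation matrix whose columns are the frame's x, y, z axes.
In Python, from rig import manip gives the robot as it stands. The module is installed in compiled form; this text tells all that it offers.
- The arm moves only by the tool carry_out, never from a script. Its argument "increments" is a list of rows, each a list of 5 numbers: the opening, from -1 (shut) to 1 (fully open), then the shift along the tool's x, y, z in cm, then the turn about the tool's z in rad. In form: [[claw, x, y, z, yaw], ...]. A call has 1 to 5 rows; each row is the pose to reach, as a shift and turn from the pose commanded when the call began, along the tool's axes at that moment; what a row does not reach only later rows make up. A row lasts 1/12 s, in which the tool goes at most 41.7 mm and 7.16 degrees, less where a joint would pass 70% of its speed; a pose out of reach is approached as far as the arm can. A call with a gripper value outside its range is refused whole. The fingers move at their own pace and stop on an object; "squeeze" is the grip in N (left out, the last holds). Time passes only in rows, so rows that repeat a pose let the fingers close. It gives the time, the measured TCP pose, the force and the opening at its end, in the units of the state.
- manip.read_state(): the state, without advancing time (a new reading comes with each control period).
- manip.capture(name): name is "side" or "top" or "wrist"; returns a dict with "image" (480x640x3 uint8, red, green, blue), "camera_matrix" (3x3 intrinsics, pixels), "distortion" ([k1, k2, p1, p2, k3] as OpenCV has them; the pictures are not rectified), "pose" (4x4, takes a point from camera to world coordinates); the wrist camera has in their place "tool_from_camera" (4x4, takes a point from camera to tool coordinates, whose origin is the TCP and whose axes are the tool frame's). Camera axes: x right, y up, looking along -z (the intrinsics and any distortion apply to the point x, -y, -z); pixel columns grow to the right and rows downward; lengths in m; the calibration is good to about 2 mm. A picture is of the moment at which its call begins: read the wrist's pose just before it. There is no depth.
- manip.close_job(): hands the job in, once; it reports no verdict.
The state is a dict: "clock": time; "joint_pos": joint angles; "joint_velocities": joint speeds; "joint_torque": joint torques, N m; "position": TCP position; "ee_rot": TCP orientation; "wrist_force": force on the tool from outside, world axes, zero at the start; "ft_torque": the same for the moment, N m; "gripper_width": finger opening in m.
Only numpy, scipy, OpenCV 4.12 (cv2) and the standard library are available. Lean on these libraries where they do the work, as an engineer would, in place of code of your own. Each camera call takes 0.05 s, during which the arm holds its last target. There are 200 camera calls.

## Working session

There is one attempt and no reset: what is moved stays moved. The work goes in short steps, Python scripts to look and compute and a tool call to move; the robot and the scene stay as the last step left them, time stands still between calls to the robot, and variables do not carry over. Pictures are saved under pics/ and viewed, about 8 in all and at most 12, crops included, and the job is handed in when it is done.

Besides the shell and the picture viewer there is one more tool, called after ">>>" as name(argument=value, ...), one argument or row to a line, values as JSON. carry_out: Moves the arm, as the interface text tells. Its arguments: {"type":"object","properties":{"increments":{"type":"array"},"squeeze":{"type":"number"}},"required":["increments"]}

```bash
mkdir -p pics; cat > h.py <<'E'
import numpy as np, cv2, json
from rig import manip
def snap(n,tag):
    s=manip.read_state(); c=manip.capture(n)
    cv2.imwrite(f"pics/{tag}.png",c["image"][:,:,::-1])
    if n=="wrist":
        T=np.eye(4);T[:3,:3]=s["ee_rot"];T[:3,3]=s["position"];P=T@np.array(c["tool_from_camera"])
    else: P=np.array(c["pose"])
    np.savez(f"pics/{tag}.npz",K=c["camera_matrix"],d=c["distortion"],P=P)
def load(tag):
    z=np.load(f"pics/{tag}.npz");return z["K"].astype(float),z["d"].astype(float),z["P"].astype(float)
def ray(tag,uv):
    K,d,P=load(tag)
    q=cv2.undistortPoints(np.array([[uv]],float),K,d)[0,0]
    v=P[:3,:3]@np.array([q[0],-q[1],-1]);return P[:3,3],v/np.linalg.norm(v)
def atz(tag,uv,z):
    o,v=ray(tag,uv);return o+v*(z-o[2])/v[2]
def tri(obs):
    A=np.zeros((3,3));b=np.zeros(3)
    for t,uv in obs:
        o,v=ray(t,uv);M=np.eye(3)-np.outer(v,v);A+=M;b+=M@o
    x=np.linalg.solve(A,b)
    r=[np.linalg.norm((np.eye(3)-np.outer(ray(t,u)[1],ray(t,u)[1]))@(x-ray(t,u)[0])) for t,u in obs]
    return x,r
def proj(tag,X):
    K,d,P=load(tag);X=np.atleast_2d(X);c=(X-P[:3,3])@P[:3,:3];c=c*[1,-1,-1]
    return cv2.projectPoints(c,np.zeros(3),np.zeros(3),K,d)[0][:,0]
E
python3 - <<'E'
from h import *
s=manip.read_state();print({k:np.round(v,3).tolist() for k,v in s.items()})
snap("side","s0");snap("top","t0")
for t in("s0","t0"):print(load(t)[2].round(3).tolist())
E
```

```text
{'clock': 0.0, 'joint_pos': [-71.424, 7.135, 94.634, -0.002, 78.353, -4.733], 'joint_velocities': [-0.011, 0.101, 0.087, 0.014, 0.04, -0.003], 'joint_torque': [0.001, -42.36, -36.545, 0.0, 0.007, -0.0], 'position': [0.257, -0.596, 0.23], 'ee_rot': [[0.396, -0.918, -0.001], [-0.918, -0.396, 0.002], [-0.002, -0.0, -1.0]], 'wrist_force': [0.587, 0.233, 0.684], 'ft_torque': [0.052, -0.018, -0.036], 'gripper_width': 0.086}
[[1.0, -0.006, 0.017, 0.548], [0.017, 0.59, -0.807, -0.506], [-0.005, 0.807, 0.59, 0.627], [0.0, 0.0, 0.0, 1.0]]
[[0.014, 0.985, -0.169, 0.362], [-1.0, 0.013, -0.008, 0.198], [-0.006, 0.17, 0.986, 1.113], [0.0, 0.0, 0.0, 1.0]]
```

View pics/s0.png

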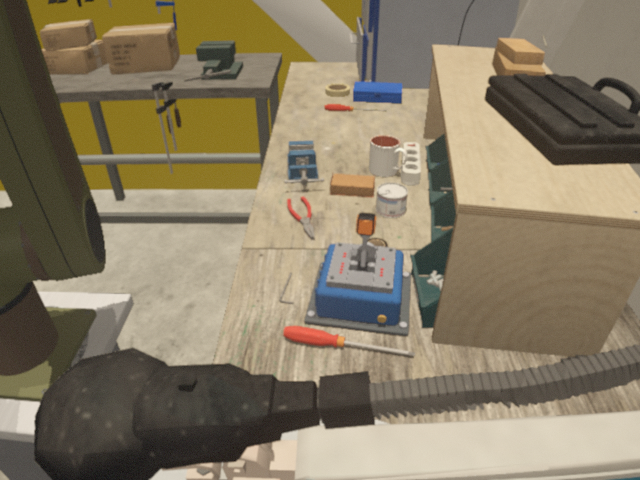

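View pics/t0.png

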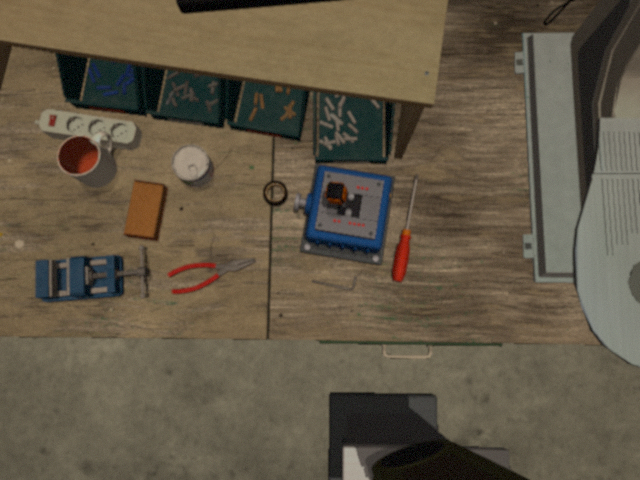

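The side view shows the gearbox at about (360,280) with the knob at (366,222), and a tall shelf on its +x side. The top view shows the plate centre near (347,208) and the knob at (336,193). I'll enlarge both into one picture.

```bash
python3 - <<'E'
from h import *
a=cv2.imread("pics/s0.png")[200:340,300:420];b=cv2.imread("pics/t0.png")[155:275,290:410]
a=cv2.resize(a[0:120],(400,400),interpolation=cv2.INTER_CUBIC) # s: off(300,200) x3.333
b=cv2.resize(b,(400,400),interpolation=cv2.INTER_CUBIC) # t: off(290,155)
cv2.imwrite("pics/c0.png",cv2.convertScaleAbs(np.hstack([a,b]),alpha=1.5))
E
```

```text
(no output)
```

View pics/c0.png

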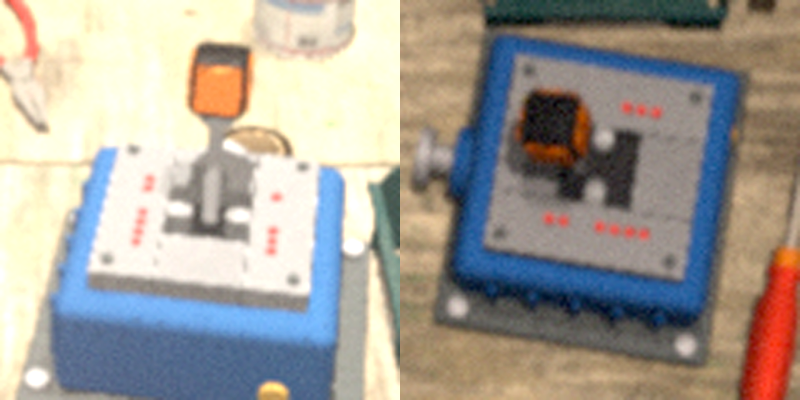

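Left half (side view): knob with the orange right pad at (218,92), plate screws at (133,152), (328,175), (294,280) and (107,258), and the stick nearly upright in fore-aft. Right half (top view): knob top at (552,115) in the left column, plate screws at (528,70), (697,98), (501,233) and (671,262), and the three dots at about (641,109). The stick is near neutral.

```bash
python3 - <<'E'
from h import *
S=lambda x,y:("s0",(300+x*.3,200+y*.3)); T=lambda x,y:("t0",(290+(x-400)*.3,155+y*.3))
pts={}
for n,s,t in [("FL",(328,175),(528,70)),("FR",(294,280),(697,98)),("BL",(133,152),(501,233)),("BR",(107,258),(671,262)),("dots3",(274,241),(641,109))]:
    x,r=tri([S(*s),T(*t)]);pts[n]=x;print(n,x.round(4),np.round(r,4))
g=np.mean([pts[k] for k in("FL","FR","BL","BR")],0)
f=(pts["FL"]+pts["FR"]-pts["BL"]-pts["BR"]);yaw=np.arctan2(f[1],f[0])
l=(pts["FL"]+pts["BL"]-pts["FR"]-pts["BR"]);print("gate",g,"yaw",yaw,np.arctan2(-l[0],l[1]))
R=np.array([[np.cos(yaw),-np.sin(yaw),0],[np.sin(yaw),np.cos(yaw),0],[0,0,1]])
k,r=tri([S(219,54),T(552,113)]);print("knobtop",k,r,R.T@(k-g))
print("dots local",R.T@(pts["dots3"]-g))
# shelf: edge nearest the gearbox, corner
x,r=tri([("s0",(447,206)),("t0",(435,103))]);print("shelf corner",x,r)
# camera side model: predicted knob top centre for (across,fore)
def knob(a,fo,h=156):
    v=np.array([np.tan(fo),-np.tan(a),1.]);v/=np.linalg.norm(v)
    return g+R@(np.array([0,0,-.066])+v*h/1000)
for a in(-.2,):
  for fo in(-.25,-.15,-.05,0,.05):
    p=knob(a,fo);print(fo,(p).round(3),((proj("s0",p)[0]-[300,200])/.3).round(),((proj("t0",p)[0]-[290,155])/.3+[400,0]).round())
E
```

```text
FL [0.6739 0.1927 0.0785] [0.0063 0.0063]
FR [0.6496 0.0944 0.0878] [0.0006 0.0006]
BL [0.5682 0.2069 0.0854] [0. 0.]
BR [0.5525 0.1097 0.0888] [0.0006 0.0006]
dots3 [0.6425 0.1267 0.0869] [0.0002 0.0002]
gate [0.61105205 0.15089929 0.08511991] yaw -0.1446437836729691 -0.20186686821924427
knobtop [0.61394506 0.17975585 0.17234287] [np.float64(0.0021007507808145733), np.float64(0.0021007507808148813)] [-0.00129658  0.02897221  0.08722296]
dots local [ 0.03456683 -0.01941237  0.00175341]
shelf corner [0.7156258  0.02748908 0.29386   ] [np.float64(0.008480363174710988), np.float64(0.008480363174710851)]
-0.25 [0.578 0.186 0.167] [154.  54.] [539. 185.]
-0.15 [0.593 0.185 0.17 ] [183.  51.] [543. 156.]
-0.05 [0.608 0.183 0.172] [211.  51.] [547. 128.]
0 [0.616 0.182 0.172] [226.  52.] [549. 114.]
0.05 [0.623 0.18  0.172] [240.  53.] [551. 101.]
```

```bash
python3 - <<'E'
from h import *
T=lambda x,y:(290+(x-400)*.3,155+y*.3)
P=np.array([atz("t0",T(*p),.0875) for p in [(528,70),(697,98),(501,233),(671,262),(641,109)]])
g=P[:4].mean(0);f=P[0]+P[1]-P[2]-P[3];l=P[0]+P[2]-P[1]-P[3]
yaw=(np.arctan2(f[1],f[0])+np.arctan2(-l[0],l[1]))/2;print("gate",g,yaw,np.arctan2(f[1],f[0]),np.arctan2(-l[0],l[1]))
c,s=np.cos(yaw),np.sin(yaw);R=np.array([[c,-s,0],[s,c,0],[0,0,1]])
print("dots",R.T@(P[4]-g),"knobtop",R.T@(np.array([.614,.1798,.1725])-g))
for uv in[(90,430),(200,400),(340,400),(500,390),(640,365),(450,440)]:
  for z in(.1,.25,.4):
    p=atz("s0",uv,z);print(uv,p.round(2),proj("t0",p)[0].round())
snap("wrist","w0")
E
```

```text
gate [0.60840461 0.15078295 0.0875    ] -0.1551818010970445 -0.15155153774577354 -0.15881206444831544
dots [ 0.03696613 -0.01855458  0.        ] knobtop [0.00104328 0.02953319 0.085     ]
(90, 430) [ 0.25 -0.2   0.1 ] [550. 405.]
(90, 430) [ 0.33 -0.29  0.25] [644. 360.]
(90, 430) [ 0.42 -0.38  0.4 ] [777. 298.]
(200, 400) [ 0.38 -0.15  0.1 ] [516. 328.]
(200, 400) [ 0.43 -0.25  0.25] [614. 297.]
(200, 400) [ 0.48 -0.35  0.4 ] [753. 253.]
(340, 400) [ 0.56 -0.15  0.1 ] [509. 228.]
(340, 400) [ 0.56 -0.25  0.25] [605. 214.]
(340, 400) [ 0.55 -0.35  0.4 ] [744. 193.]
(500, 390) [ 0.78 -0.13  0.1 ] [497. 118.]
(500, 390) [ 0.71 -0.24  0.25] [592. 121.]
(500, 390) [ 0.65 -0.35  0.4 ] [731. 125.]
(640, 365) [ 1.01 -0.1   0.1 ] [475.  11.]
(640, 365) [ 0.88 -0.21  0.25] [571.  30.]
(640, 365) [ 0.75 -0.33  0.4 ] [713.  58.]
(450, 440) [ 0.7  -0.21  0.1 ] [537. 160.]
(450, 440) [ 0.66 -0.29  0.25] [627. 156.]
(450, 440) [ 0.61 -0.38  0.4 ] [758. 151.]
```

View pics/w0.png

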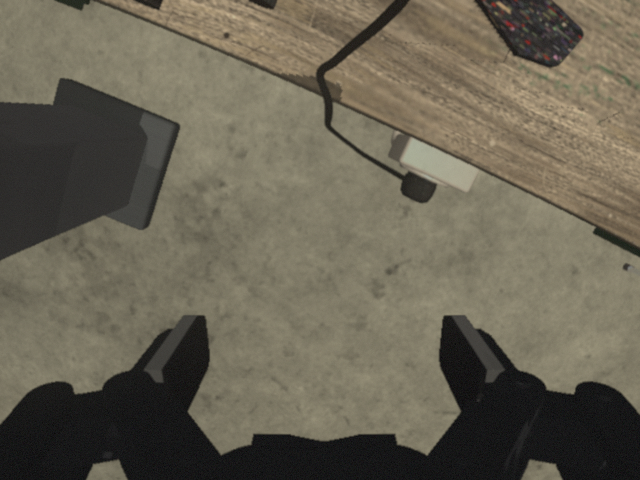

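```bash
python3 - <<'E'
from h import *
a=cv2.imread("pics/s0.png")[300:480,0:400];b=cv2.imread("pics/t0.png")[0:400,440:640]
a=cv2.resize(a,(500,225));a=np.vstack([a,np.zeros((275,500,3),np.uint8)]);b=cv2.resize(b,(250,500))
cv2.imwrite("pics/c1.png",cv2.convertScaleAbs(np.hstack([a,b]),alpha=1.8))
E
```

```text
(no output)
```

View pics/c1.png

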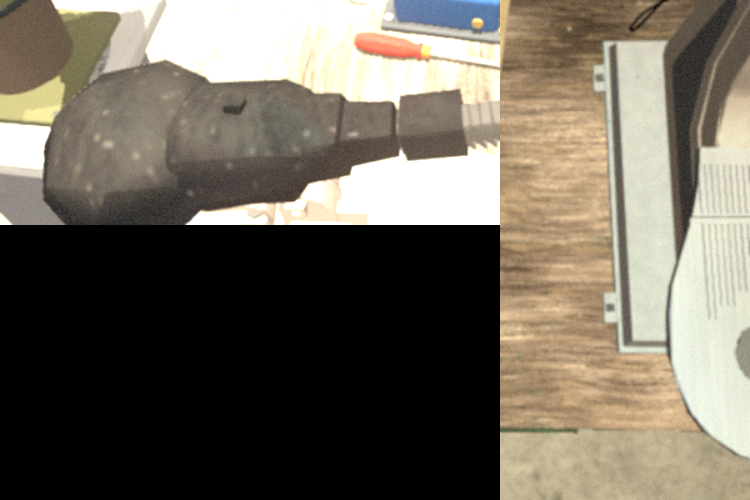

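The right side holds a large machine (saw-like head and motor, roughly x > 0.31, y < -0.2). I'll retract radially, sweep round at small radius, then go out to the gearbox.

>>> carry_out(
  increments=[
    [-1,-4,0,0,0],
    [-1,-8,0,0,0],
    [-1,-12,0,0,0],
    [-1,-16,0,0,0],
    [-1,-20,0,0,0],
  ],
  squeeze=40,
)

```text
clock: 0.57
position: [0.1773, -0.4114, 0.2304]
ee_rot: [[0.396, -0.918, -0.0], [-0.918, -0.396, 0.001], [-0.001, -0.0, -1.0]]
wrist_force: [-0.6, -0.2, 1.3]
gripper_width: 0.0255
```

>>> carry_out(
  increments=[
    [-1,-4,0,0,0],
    [-1,-8,0,0,0],
    [-1,-8.5,0,0,0],
    [-1,-8.5,0,0,0],
    [-1,-8.5,0,0,0],
  ],
)

```text
clock: 0.98
position: [0.1445, -0.3356, 0.2317]
ee_rot: [[0.396, -0.918, 0.001], [-0.918, -0.396, -0.002], [0.002, 0.0, -1.0]]
wrist_force: [0.0, 0.1, 0.9]
gripper_width: 0.0003
```

>>> carry_out(
  increments=[
    [-1,-0.8,-3.7,0,0],
    [-1,-1.6,-7.4,0,0],
    [-1,-2.5,-11,0,0],
    [-1,-3.3,-14,0,0],
    [-1,-5.5,-17.2,0,0],
  ],
)

```text
clock: 1.4
position: [0.2828, -0.2172, 0.2315]
ee_rot: [[0.395, -0.919, -0.001], [-0.919, -0.395, 0.0], [-0.001, 0.0, -1.0]]
wrist_force: [0.9, 0.1, 0.1]
gripper_width: 0.0
```

>>> carry_out(
  increments=[
    [-1,-2,-3,0,0],
    [-1,-4,-6,0,0],
    [-1,-6,-8.5,0,0],
    [-1,-9.5,-11,0,0],
    [-1,-13,-13,0,0],
  ],
)

```text
clock: 1.82
position: [0.3504, -0.0445, 0.2315]
ee_rot: [[0.395, -0.919, -0.001], [-0.919, -0.395, 0.0], [-0.001, 0.001, -1.0]]
wrist_force: [0.7, -0.7, 0.6]
gripper_width: -0.0001
```

>>> carry_out(
  increments=[
    [-1,-2.7,-2.8,0,-0.12],
    [-1,-5.4,-5.6,0,-0.24],
    [-1,-8,-8.4,0,-0.36],
    [-1,-10.7,-11.2,0,-0.48],
    [-1,-13.4,-14,0,-0.6],
  ],
)

```text
clock: 2.23
position: [0.4259, 0.1353, 0.2309]
ee_rot: [[0.849, -0.529, -0.001], [-0.529, -0.849, -0.0], [-0.001, 0.001, -1.0]]
wrist_force: [1.3, -0.9, -0.7]
gripper_width: 0.0002
```

>>> carry_out(
  increments=[
    [-1,0,0,0,-0.12],
    [-1,0,0,0,-0.24],
    [-1,0,0,0,-0.36],
    [-1,0,0,0,-0.41],
    [-1,0,0,0,-0.41],
  ],
)

```text
clock: 2.65
position: [0.4254, 0.1332, 0.2306]
ee_rot: [[0.988, -0.152, -0.002], [-0.152, -0.988, -0.0], [-0.002, 0.001, -1.0]]
wrist_force: [0.1, 0.2, -1.1]
gripper_width: -0.0001
```

```bash
python3 - <<'E'
from h import *
snap("wrist","w1");s=manip.read_state();print(s["clock"],s["position"],np.round(s["ee_rot"],3).tolist(),s["joint_pos"])
g=np.array([.6084,.1508,.0875]);print(proj("w1",g))
E
```

```text
2.7 [0.42522851 0.13306503 0.23066749] [[0.988, -0.154, -0.002], [-0.154, -0.988, -0.0], [-0.002, 0.001, -1.0]] [ 1.04661558e+01 -2.00525854e+01  1.19456599e+02  1.34754989e-03
  8.06972257e+01  1.93375314e+01]
[[567.54668192 170.61022662]]
```

View pics/w1.png

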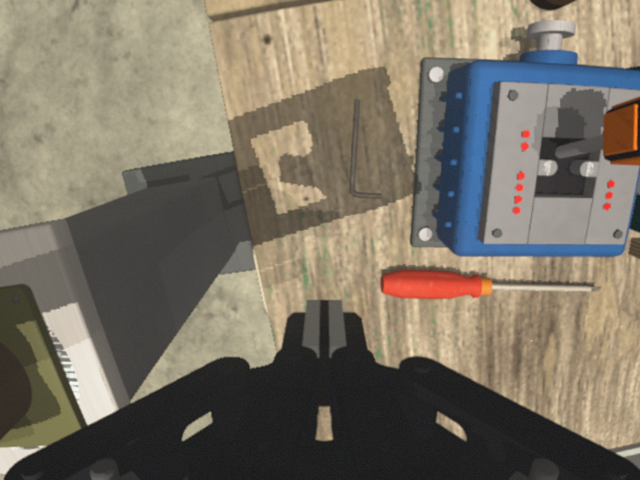

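The wrist view shows the gate centre at (567,168), against a prediction of (567.5,170.6), and the plate aligned with the tool axes. The stick leans left from (565,155). I'll move to the left of the knob.

>>> carry_out(
  increments=[
    [-1,0,-4,0,0],
    [-1,0,-8,0,0],
    [-1,3,-11,0,0],
    [-1,7,-12.5,0,0],
    [-1,11,-12.5,0,0],
  ],
)

```text
clock: 3.12
position: [0.5536, 0.2427, 0.2305]
ee_rot: [[0.989, -0.151, -0.001], [-0.151, -0.989, 0.001], [-0.001, -0.001, -1.0]]
wrist_force: [0.2, 0.2, 0.4]
gripper_width: -0.0002
```

>>> carry_out(
  increments=[
    [-1,3,0,0,0],
    [-1,5,0,0,0],
    [-1,6.5,0,0,0],
    [-1,6.5,0,0,0],
  ],
)

```text
clock: 3.45
position: [0.6192, 0.2286, 0.2297]
ee_rot: [[0.988, -0.157, -0.001], [-0.157, -0.988, -0.001], [-0.001, 0.001, -1.0]]
wrist_force: [-0.8, -0.3, 0.1]
gripper_width: -0.0001
```

```bash
python3 - <<'E'
from h import *
snap("wrist","w2");snap("side","s2");s=manip.read_state();print(s["clock"],s["position"],np.round(s["ee_rot"],3).tolist())
a=cv2.imread("pics/s2.png")[170:320,270:470]
b=cv2.imread("pics/w2.png")
cv2.imwrite("pics/c2.png",np.hstack([cv2.resize(b,(400,300)),cv2.resize(a,(400,300))]))
E
```

```text
3.55 [0.6166032  0.22921457 0.2300976 ] [[0.988, -0.155, -0.002], [-0.155, -0.988, -0.0], [-0.002, 0.001, -1.0]]
```

View pics/c2.png

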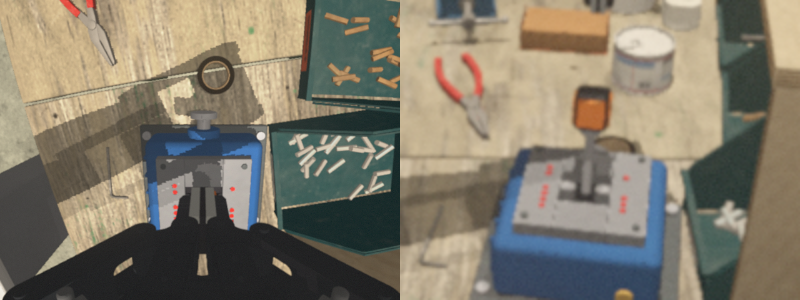

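```bash
python3 - <<'E'
from h import *
p=manip.read_state()["position"];print("cam",load("w2")[2].round(3).tolist())
print("tcp in side",proj("s2",p),"in wrist",proj("w2",p),"knob in wrist",proj("w2",[.613,.179,.16]),"knob side",proj("s2",[.613,.179,.16]),"gate w",proj("w2",[.6084,.1508,.0875]))
a=cv2.imread("pics/s2.png")
print(a.shape, np.abs(a.astype(int)-cv2.imread("pics/s0.png")).mean())
snap("side","s3")
a=cv2.imread("pics/s3.png");cv2.imwrite("pics/c3.png",a)
E
```

```text
cam [[0.988, 0.15, 0.045, 0.631], [-0.156, 0.945, 0.286, 0.301], [0.0, -0.29, 0.957, 0.371], [0.0, 0.0, 0.0, 1.0]]
tcp in side [[368.26012329 173.62810018]] in wrist [[315.67853362 321.07890879]] knob in wrist [[325.62312575 341.6612667 ]] knob side [[365.99097994 221.89672758]] gate w [[324.98313069 326.30879278]]
(480, 640, 3) 10.305139973958333
```

View pics/c3.png

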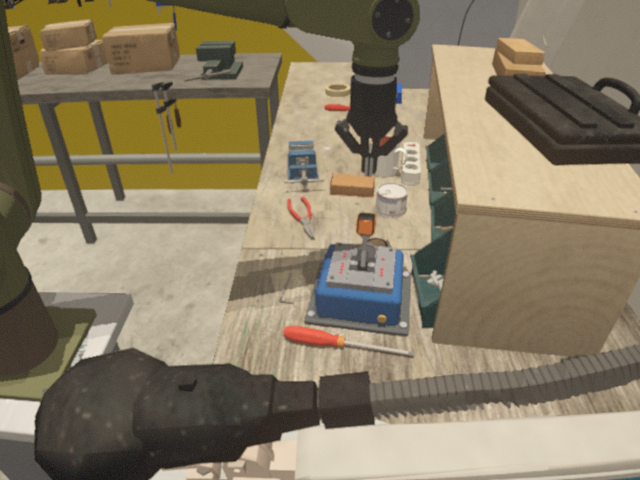

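The side view shows the fingertips at (369,172), matching the projected TCP at (368,174), beyond the knob at (366,222) and clear of the shelf. I'll descend and push right.

>>> carry_out(
  increments=[
    [-1,0.3,0,4,0],
    [-1,0.3,0,7.8,0],
    [-1,0.3,0,7.8,0],
  ],
)

```text
clock: 3.85
position: [0.6133, 0.2278, 0.1444]
ee_rot: [[0.988, -0.153, -0.014], [-0.153, -0.988, -0.004], [-0.014, 0.006, -1.0]]
wrist_force: [-1.8, -0.5, -2.1]
gripper_width: -0.0001
```

>>> carry_out(
  increments=[
    [-1,0,0.8,0,0],
    [-1,0,1.5,0,0],
    [-1,0,2.2,0,0],
    [-1,0,2.8,0,0],
    [-1,0,2.8,0,0],
  ],
)

```text
clock: 4.27
position: [0.6163, 0.2006, 0.1568]
ee_rot: [[0.988, -0.155, 0.005], [-0.155, -0.988, 0.001], [0.005, -0.002, -1.0]]
wrist_force: [0.6, 0.7, 1.1]
gripper_width: 0.0001
```

>>> carry_out(
  increments=[
    [-1,0,0.5,0.5,0],
    [-1,0,1,0.5,0],
    [-1,0,1.5,0.5,0],
    [-1,0,2,0.5,0],
    [-1,0,2,0.5,0],
  ],
)

```text
clock: 4.68
position: [0.6115, 0.1802, 0.148]
ee_rot: [[0.988, -0.154, -0.001], [-0.154, -0.988, -0.001], [-0.001, 0.001, -1.0]]
wrist_force: [0.3, -0.8, -0.4]
gripper_width: 0.0
```

>>> carry_out(
  increments=[
    [-1,0,0.5,0,0],
    [-1,0,1,0,0],
    [-1,0,1.5,0,0],
    [-1,0,1.5,0,0],
  ],
)

```text
clock: 5.02
position: [0.6093, 0.1655, 0.1482]
ee_rot: [[0.988, -0.154, -0.001], [-0.154, -0.988, -0.001], [-0.0, 0.001, -1.0]]
wrist_force: [-0.4, -0.0, 0.6]
gripper_width: -0.0001
```

```bash
cat > v.py <<'E'
from h import *
import sys
n=sys.argv[1]
snap("side","s"+n);snap("top","t"+n);snap("wrist","w"+n)
a=cv2.imread(f"pics/s{n}.png")[180:320,300:440];b=cv2.imread(f"pics/t{n}.png")[130:270,270:410];w=cv2.imread(f"pics/w{n}.png")[200:440,200:440]
cv2.imwrite(f"pics/c{n}.png",cv2.convertScaleAbs(np.hstack([cv2.resize(q,(266,266),interpolation=cv2.INTER_CUBIC) for q in(a,b,w)]),alpha=1.4))
s=manip.read_state();print(s["clock"],s["position"],s["wrist_force"])
E
python3 v.py 4
```

```text
5.1667 [0.60909091 0.16591379 0.1476486 ] [0.18747778 0.33875928 0.47725849]
```

View pics/c4.png

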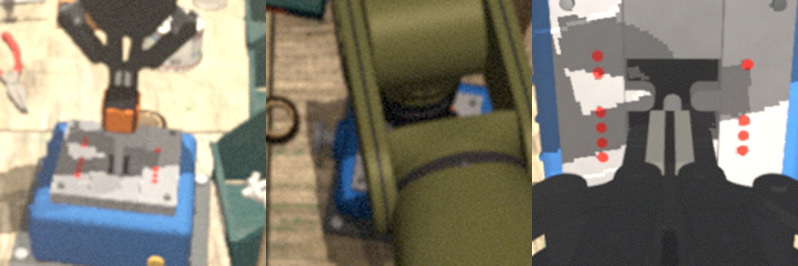

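Side crop: knob at (122,117) pressed in front of the fingers and upright in fore-aft, with the stick in the cross channel about mid-way. Continue across.

>>> carry_out(
  increments=[
    [-1,0,0.4,0,0],
    [-1,0,0.8,0,0],
    [-1,0,1.2,0,0],
    [-1,0,1.2,0,0],
  ],
)

```text
clock: 5.5
position: [0.6073, 0.154, 0.1479]
ee_rot: [[0.988, -0.154, -0.001], [-0.154, -0.988, -0.001], [-0.001, 0.001, -1.0]]
wrist_force: [-0.4, -0.1, 0.3]
gripper_width: 0.0
```

>>> carry_out(
  increments=[
    [-1,0,0.2,0,0],
    [-1,0,0.4,0,0],
    [-1,0,0.4,0,0],
  ],
)

```text
clock: 5.75
position: [0.607, 0.1505, 0.1483]
ee_rot: [[0.988, -0.154, -0.0], [-0.154, -0.988, -0.0], [-0.0, 0.0, -1.0]]
wrist_force: [0.0, 1.1, 0.2]
gripper_width: -0.0002
```

```bash
python3 v.py 5
```

```text
5.9 [0.60707845 0.15049051 0.14842704] [-0.28437175  0.59499358 -0.33002776]
```

View pics/c5.png

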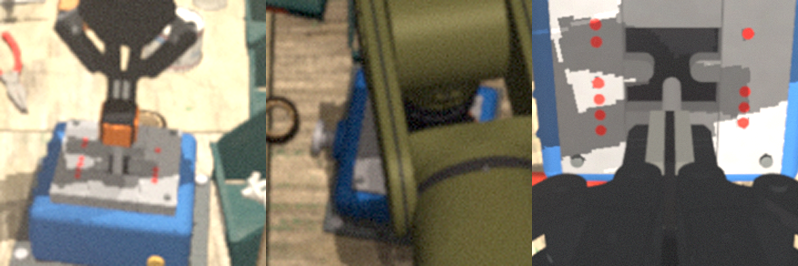

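```bash
python3 - <<'E'
from h import *
yaw=-.155;c,s=np.cos(yaw),np.sin(yaw);R=np.array([[c,-s,0],[s,c,0],[0,0,1]]);g=np.array([.6084,.1508,.0875])
def pad(a,f,off=(0,-.017,0)):
    z=np.array([np.sin(f),-np.sin(a)*np.cos(f),np.cos(a)*np.cos(f)]);y=np.array([0,np.cos(a),np.sin(a)]);x=np.cross(y,z)
    return g+R@(np.array([0,0,-.066])+.138*z+off[0]*x+off[1]*y+off[2]*z)
for a in(-.2,0,.1,.15,.17,.2,.235):print(a,proj("s5",pad(a,0))[0].round(1))
for f in(-.05,.05,.15,.25):print(f,proj("s5",pad(.2,f))[0].round(1))
def blob(t):
    i=cv2.imread(f"pics/{t}.png");h=cv2.cvtColor(i,cv2.COLOR_BGR2HSV)[200:275,330:410];m=cv2.inRange(h,(3,150,60),(16,255,255))
    n,l,st,ce=cv2.connectedComponentsWithStats(m);k=1+np.argmax(st[1:,4]);return st[k]+[330,200,0,0,0],ce[k]+[330,200]
for t in("s3","s4","s5"):print(t,*blob(t))
p=manip.read_state()["position"];print(R.T@(p-g))
E
```

```text
-0.2 [364.9 227.5]
0 [363.3 237. ]
0.1 [362.4 242.9]
0.15 [362.  246.1]
0.17 [361.8 247.4]
0.2 [361.5 249.4]
0.235 [361.2 251.9]
-0.05 [357.4 249.1]
0.05 [365.6 249.9]
0.15 [373.8 251.3]
0.25 [381.8 253.2]
s3 [358 220  17  15 215] [365.3255814  226.66976744]
s4 [355 237  16  13 167] [362.19760479 242.62275449]
s5 [354 245  15  12 155] [361.11612903 250.41935484]
[-0.00125793 -0.0005098   0.06092704]
```

Blob fit gives across ≈ 0.21 and fore ≈ 0, so the stick is in the right column, neutral. Now I'll back off, go round behind the knob and push forward.

>>> carry_out(
  increments=[
    [-1,0,-2.5,0,0],
    [-1,0,-2.5,0,0],
    [-1,-3,-2.5,0,0],
    [-1,-6,-2.5,0,0],
    [-1,-6,-2.5,0,0],
  ],
)

```text
clock: 6.32
position: [0.5471, 0.1848, 0.1467]
ee_rot: [[0.988, -0.151, -0.005], [-0.152, -0.988, -0.001], [-0.005, 0.002, -1.0]]
wrist_force: [0.5, 0.8, -0.4]
gripper_width: -0.0003
```

>>> carry_out(
  increments=[
    [-1,0,2.7,0,0],
    [-1,0,5.3,0,0],
    [-1,0,5.3,0,0],
    [-1,0,5.3,0,0],
  ],
)

```text
clock: 6.65
position: [0.5438, 0.1312, 0.1487]
ee_rot: [[0.988, -0.155, 0.001], [-0.155, -0.988, -0.0], [0.001, 0.0, -1.0]]
wrist_force: [0.7, 0.2, 0.3]
gripper_width: -0.0002
```

>>> carry_out(
  increments=[
    [-1,0.7,0,0,0],
    [-1,1.4,0,0,0],
    [-1,2.1,0,0,0],
    [-1,2.8,0,0,0],
    [-1,2.8,0,0,0],
  ],
)

```text
clock: 7.07
position: [0.5727, 0.1281, 0.1484]
ee_rot: [[0.988, -0.153, 0.001], [-0.153, -0.988, -0.0], [0.001, -0.0, -1.0]]
wrist_force: [-0.9, -0.0, 0.3]
gripper_width: -0.0001
```

```bash
cat > b.py <<'E'
from h import *
import sys
yaw=-.155;c,s=np.cos(yaw),np.sin(yaw);R=np.array([[c,-s,0],[s,c,0],[0,0,1]]);g=np.array([.6084,.1508,.0875])
t="s"+sys.argv[1];snap("side",t)
i=cv2.imread(f"pics/{t}.png");h=cv2.cvtColor(i,cv2.COLOR_BGR2HSV)[200:275,330:410];m=cv2.inRange(h,(3,150,60),(16,255,255))
n,l,st,ce=cv2.connectedComponentsWithStats(m);k=1+np.argmax(st[1:,4]);print(st[k]+[330,200,0,0,0],ce[k]+[330,200])
q=manip.read_state();print(q["clock"],R.T@(q["position"]-g),q["wrist_force"])
E
python3 b.py 6
```

```text
[354 246  15  11 146] [361.08219178 250.60273973]
7.1167 [-0.03248121 -0.02795933  0.06067108] [-0.39461842 -0.36752327  0.48146695]
```

>>> carry_out(
  increments=[
    [-1,0.6,0,0,0],
    [-1,1.2,0,0,0],
    [-1,1.8,0,0,0],
    [-1,2.4,0,0,0],
    [-1,2.4,0,0,0],
  ],
)

```text
clock: 7.53
position: [0.5958, 0.1242, 0.1482]
ee_rot: [[0.988, -0.154, 0.0], [-0.154, -0.988, 0.0], [0.0, -0.0, -1.0]]
wrist_force: [0.0, -0.5, 0.1]
gripper_width: -0.0
```

```bash
python3 b.py 7
```

```text
[366 247  17  12 146] [373.93835616 252.55479452]
7.5833 [-0.00866714 -0.02822011  0.06070986] [-1.08174198 -0.30169282  0.19351067]
```

>>> carry_out(
  increments=[
    [-1,0.4,0,0,0],
    [-1,0.8,0,0,0],
    [-1,1.2,0,0,0],
    [-1,1.2,0,0,0],
  ],
)

```text
clock: 7.92
position: [0.6071, 0.1223, 0.148]
ee_rot: [[0.988, -0.154, -0.0], [-0.154, -0.988, -0.0], [-0.0, 0.0, -1.0]]
wrist_force: [-1.2, 0.9, 0.0]
gripper_width: 0.0002
```

>>> carry_out(
  increments=[
    [-1,0.2,0,0,0],
    [-1,0.3,0,0,0],
    [-1,0.3,0,0,0],
  ],
)

```text
clock: 8.17
position: [0.6096, 0.122, 0.1481]
ee_rot: [[0.988, -0.153, -0.001], [-0.153, -0.988, -0.0], [-0.001, 0.0, -1.0]]
wrist_force: [-2.2, 0.6, -1.5]
gripper_width: -0.0
```

```bash
python3 b.py 8
```

```text
[373 248  19  13 152] [381.77631579 254.23026316]
8.2167 [ 0.00556527 -0.02825135  0.06066596] [-2.25688266  1.41617998 -0.47179217]
```

Fore ≈ 0.25 already. I'll press on gently until the force rises at the stop.

>>> carry_out(
  increments=[
    [-1,0.15,0,0,0],
    [-1,0.3,0,0,0],
    [-1,0.3,0,0,0],
  ],
)

```text
clock: 8.47
position: [0.6116, 0.1217, 0.1479]
ee_rot: [[0.988, -0.153, -0.003], [-0.153, -0.988, 0.0], [-0.003, 0.0, -1.0]]
wrist_force: [-6.5, 0.8, 1.8]
gripper_width: -0.0001
```

```bash
python3 b.py 9
```

```text
[373 248  19  13 150] [381.8  254.24]
8.5167 [ 0.00755734 -0.02823232  0.06039406] [-5.90055758  0.52096291  1.25801523]
```

>>> carry_out(
  increments=[
    [-1,0.2,0,0,0],
    [-1,0.4,0,0,0],
    [-1,0.4,0,0,0],
  ],
)

```text
clock: 8.77
position: [0.6139, 0.1214, 0.1474]
ee_rot: [[0.988, -0.153, -0.008], [-0.153, -0.988, 0.001], [-0.008, 0.001, -1.0]]
wrist_force: [-11.3, 0.6, 3.7]
gripper_width: 0.0
```

```bash
python3 b.py 10
```

```text
[373 249  19  12 152] [381.875      254.30921053]
8.8167 [ 0.00996256 -0.02817981  0.06000572] [-11.84531823   1.57116848   2.94962254]
```

>>> carry_out(
  increments=[
    [-1,-2,0,0,0],
    [-1,-5,0,0,0],
    [-1,-9,0,0,0],
    [-1,-13,0,-3,0],
    [-1,-16,0,-6,0],
  ],
)

```text
clock: 9.23
position: [0.4622, 0.1442, 0.2002]
ee_rot: [[0.988, -0.154, -0.004], [-0.154, -0.988, -0.001], [-0.003, 0.002, -1.0]]
wrist_force: [1.3, 0.1, 1.0]
gripper_width: 0.0003
```

>>> carry_out(
  increments=[
    [-1,-1,0,-2,0],
    [-1,-1,0,-2,0],
    [-1,-1,0,-2,0],
    [-1,-1,0,-2,0],
  ],
)

```text
clock: 9.57
position: [0.4556, 0.1459, 0.222]
ee_rot: [[0.988, -0.154, 0.001], [-0.154, -0.988, -0.0], [0.001, -0.0, -1.0]]
wrist_force: [-0.2, -0.6, -0.5]
gripper_width: -0.0001
```

```bash
python3 b.py 11;python3 v.py 12
```

```text
[373 249  19  11 144] [381.80555556 254.02777778]
9.6167 [-0.15047339 -0.02857729  0.13362138] [ 0.30431499  0.0631321  -0.57934257]
9.7667 [0.45502686 0.1457207  0.22050377] [-0.51440702 -0.34243346 -1.18217948]
```

View pics/c12.png

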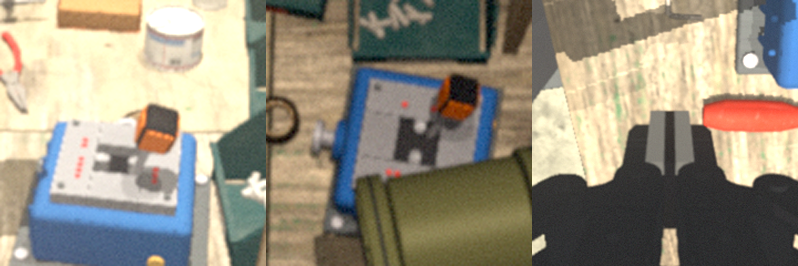

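The top crop shows the knob at (458,97), forward right over third. The side crop shows it at (158,130), and it has not sprung back since release. Handing in.

```bash
python3 -c "
from rig import manip
print(manip.close_job())"
```

```text
the job is handed in; nothing more can be done
None
```

The gear stick is in third, fully home as far as I could measure, and I handed the job in at about 9.8 s.

**What I did:** The stick was already in neutral in the left column. With the fingers shut, I pushed the knob's left face across to the right column, went round behind it, and pushed it forward into third. I never put it into first or fourth and never gripped the knob.

**Last checks:**
- **Across:** the side view put the stick at about 0.21 rad in the right column before the forward push.
- **Fore:** it then reached about 0.25 rad, the third-gear stop. It did not move further as the push rose to about 12 N, and it had not sprung back after release.
- **Bystanders:** the fingers stayed well above the bench and the largest wrist force read was about 12 N. The last pictures show the gripper clear of everything. I did not measure the loose tools' positions again afterwards.

**Disagreements:** one plate screw, the far-left one, was about 6 mm off between the two views. I used the top view for the gate position instead, and the wrist camera agreed with it to a few pixels.

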